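# Park the spare optical rail in its bay, round the post

## Robot

A 7-joint arm with a two-finger parallel gripper is mounted at the origin on the work surface. World frame = base frame: x ahead of the robot, y to its left, z up, the work surface at z = 0. Lengths are in mm, angles in rad, forces in N, time in s.
With the tool pointing down it reaches from about 400 to 875 mm from the base axis. Payload 4.4 kg.
Tool frame: the origin (TCP) lies on the centre line of the jaws, within the pads' length; the fingertips stand 14 mm ahead of it and the grasp point (between the pads) lies 5 mm behind it; z points along the fingers, x is the direction in which the jaws open and shut, and the axes are right-handed (so a half turn about z gives the same grasp; the last joint's range is limited). The gripper opens to 85 mm and grips with 20 to 120 N. Pads are 22 mm wide; open, the fingers measure 114 mm over their backs; the gripper's body (76 mm by 85 mm) begins 54 mm behind the grasp point. The pads swing forward as they close: fully open they stand 13 mm farther back than shut.
Start: joints at [-1.29, 0.628, 0.038, 1.517, -0.027, 0.996, -0.02], TCP at [220.906, 611.325, 245.313] pointing down, gripper open.
Joint ranges: [-3.06, 3.06], [-0.37, 2.12], [-1.25, 1.32], [0.18, 2.47], [-1.1, 4.24], [0.23, 1.98], [-2.94, 2.94]. Speed limits (rad/s): [2.57, 2.57, 3.14, 3.14, 3.14, 3.14, 3.14].

## Interface

Orientations are given as [roll, pitch, yaw] about the fixed x, y, z axes, in that order (R = Rz(yaw) Ry(pitch) Rx(roll)).
In Python, from cell import ctrl gives the robot as it stands.
- The arm moves only by the tool send_rows, never from a script. Its argument "commands" is a list of rows, each a list of 5 numbers: the finger opening in mm, from 0 to 85.4, then the shift along the tool's x, y, z in mm, then the turn about the tool's z in degrees. In form: [[grip, x, y, z, roll], ...]. A call has 1 to 5 rows; each row is the pose to reach, as a shift and turn from the pose measured when the call began, along the tool's axes at that moment; what a row does not reach only later rows make up. A row lasts 1/10 s, in which the tool goes at most 50 mm and 8.59 degrees, less where a joint would pass 70% of its speed; a pose out of reach is approached as far as the arm can. A call with a gripper value outside its range is refused whole. The fingers move at their own pace and stop on an object; the grip force is fixed at half the most. Time passes only in rows, so rows that repeat a pose let the fingers close. It gives the time, the measured TCP pose, the force and the opening at its end, in the units of the state.
- ctrl.read_state(): the state, without advancing time (a new reading comes with each control period).
- ctrl.get_image(name): name is "side" or "top" or "wrist"; returns the picture (420x560x3 uint8, red, green, blue); there is no depth.
- ctrl.camera_params(name): a dict with "fx", "fy", "cx", "cy" (pixels), "cam_to_world" (4x4, takes a point from camera to world coordinates). Camera axes: x right, y down, z forward; pixel columns grow to the right and rows downward; lengths in mm; the calibration is good to about 2 mm. A picture is of the moment at which its call begins: read the wrist's pose just before it. camera_params takes no time and is no camera call; for the wrist camera it gives the pose at the moment of the call.
- ctrl.finish_job(): hands the job in, once; it reports no verdict.
The state is a dict: "clock": time; "qpos": joint angles; "qd": joint speeds; "tau": joint torques, N m; "eef_pos": TCP position; "tool_rot": TCP orientation; "force": force on the tool from outside, world axes, zero at the start; "torque": the same for the moment, N m; "width": finger opening in mm.
Only numpy, scipy, OpenCV 4.12 (cv2) and the standard library are available. Lean on these libraries where they do the work, as an engineer would, in place of code of your own. Each camera call takes 0.05 s, during which the arm holds its last target.

## Task

Put the aluminium rail away in the blue-walled bay on the bench: push it with the fingertips, one end and then the other, angling one end in behind the short post that stands in the bay's mouth, until the whole rail lies flush against the bay's back wall. The rail must stay flat on the bench, never lifted or tipped over, and the two bottles and the beaker are left standing where they are.

Things in the scene. Friction and masses are not known exactly. Their poses are not given: they have to be found in the camera images.
- rail: Straight square aluminium rail with black end caps and a dark groove along each face, 240 mm long, 24 mm wide, 24 mm high, about 0.35 kg, loose, sliding on the bench with ordinary friction; lies flat between the robot and the bay, roughly along the mouth. Origin: centre of its underside. Own x axis runs along its length, z up. Both ends are alike.
- rail_end_a (a point): Centre of the rail's end face at its own +x end, 12 mm above the bench while the rail lies flat.
- rail_end_b (a point): Centre of the rail's end face at its own -x end, 12 mm above the bench while the rail lies flat.
- bay: Storage bay fixed to the bench: three blue walls 30 mm high and 12 mm thick (back wall and two side walls), no floor, open towards the robot. Origin: middle of the open mouth, at bench level, on the line joining the front ends of the side walls. Own x points into the bay: the back wall's inner face is at x = 80 mm. Own y runs along the mouth: the side walls' inner faces are at y = +140 and -140 mm. z up.
- post: Fixed upright round steel post with red top, 22 mm diameter, 60 mm tall, standing on the bay's mouth line about 85 mm to one side of the bay's middle (either side, it varies). Between the post and the farther side wall there is only about 215 mm, less than the rail's length; between the post and the back wall there is about 69 mm. Origin: centre of its foot.
- cap: Flat grey blanking disc, 26 mm diameter and 1 mm thick, flush with the bench (things slide over it freely) in the other socket, on the opposite side of the bay's mouth from the post. Origin: its centre.
- reagent_bottle: Clear glass reagent bottle, 60 mm diameter, 140 mm tall, paper band and blue cap; loose. Origin: centre of its underside. To be left alone.
- wash_bottle: White plastic bottle, 56 mm diameter, 130 mm tall, red cap; loose. Origin: centre of its underside. To be left alone.
- beaker: Amber glass beaker, 60 mm diameter, 70 mm tall, open, loose, behind the bay. Origin: centre of its underside. To be left alone.
There are look-alikes about, which are no part of the job. There is more than one size of the rail; the job needs the largest.

How it is judged:
By the outcome, as a careful person would: the job done as asked, in the order asked, and still so for the second after the job is handed in, with the robot touching nothing.
It also fails if it takes over 72 s, if anything falls off the work surface, if the arm or the gripper's body presses on something with over 40 N, if the wrist force passes 120 N, or if a joint passes its speed limit or range.

## Working session

There is one attempt and no reset: what is moved stays moved. The work goes in short steps, Python scripts to look and compute and a tool call to move; the robot and the scene stay as the last step left them, time stands still between calls to the robot, and variables do not carry over. Pictures are saved under pics/ and viewed, and the job is handed in when it is done.

Besides the shell and the picture viewer there is one more tool, called as a command line: name --pt "numbers of a row" for each row, then --argument value for the rest. send_rows: Moves the arm, as the interface text tells. Its arguments: {"type":"object","properties":{"commands":{"type":"array"}},"required":["commands"]}

```bash
mkdir -p pics; ls; python3 - <<'E'
from cell import ctrl
import cv2
s=ctrl.read_state(); print(s)
for n in ("top","side","wrist"):
    p=ctrl.camera_params(n); print(n,p)
    im=ctrl.get_image(n); cv2.imwrite(f"pics/{n}0.png",im[:,:,::-1])
E
```

```text
pics
{'clock': 0.0, 'qpos': array([-1.28978729,  0.62937181,  0.03846593,  1.51838596, -0.02699125,
        0.99630309, -0.02004557]), 'qd': array([-0.00215671, -0.00157721, -0.00042741,  0.00062033, -0.00127021,
       -0.00022455,  0.00101972]), 'tau': array([-1.19643068e-03, -5.63393497e+01,  1.22580741e+00, -1.93440109e+01,
        1.10445012e-02,  1.05606130e-02,  6.46311932e-06]), 'eef_pos': array([220.71446113, 610.72887275, 244.36713105]), 'tool_rot': array([3.14154359e+00, 1.94889103e-03, 1.22392663e+00]), 'force': array([-0.21962802, -0.439086  , -0.54163386]), 'torque': array([-0.00555219,  0.0386933 , -0.04738719]), 'width': 85.38185645392163}
top {'fx': 518.8168182961255, 'fy': 518.8168182961255, 'cx': 281.856721933979, 'cy': 210.47107171301894, 'cam_to_world': array([[-1.16840834e-02, -9.99143915e-01,  3.96852563e-02,
         4.88597702e+02],
       [-9.99923816e-01,  1.15167922e-02, -4.44145677e-03,
        -3.18588664e+01],
       [ 3.98060766e-03, -3.97341273e-02, -9.99202359e-01,
         1.17715056e+03],
       [ 0.00000000e+00,  0.00000000e+00,  0.00000000e+00,
 
[... 259 characters left out ...]
 -5.97951385e-01,  4.99658363e-01,
        -4.28901484e+02],
       [ 1.84232997e-02, -6.52409351e-01, -7.57642806e-01,
         6.38139041e+02],
       [ 0.00000000e+00,  0.00000000e+00,  0.00000000e+00,
         1.00000000e+00]])}
wrist {'fx': 289.41547646344543, 'fy': 289.41547646344543, 'cx': 279.9003281702415, 'cy': 210.51533483109796, 'cam_to_world': array([[ 3.39668555e-01,  9.00254853e-01,  2.72335220e-01,
         1.51455826e+02],
       [ 9.40544422e-01, -3.24745387e-01, -9.95822504e-02,
         6.35579591e+02],
       [-1.20979774e-03,  2.89968331e-01, -9.57035477e-01,
         3.72904045e+02],
       [ 0.00000000e+00,  0.00000000e+00,  0.00000000e+00,
         1.00000000e+00]])}
```

View pics/top0.png

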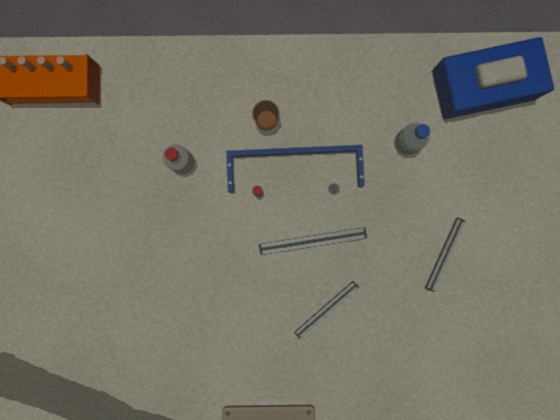

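View pics/side0.png

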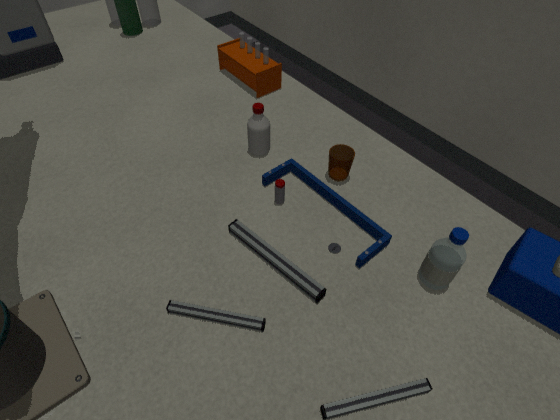

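View pics/wrist0.png

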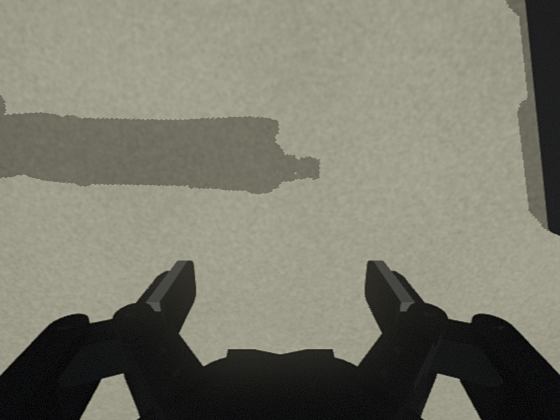

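The top view shows three look-alike rails, at about (313,241), (327,309) and (445,254). The first is clearly the longest. The post is at (257,191), the cap disc at (334,188), and the bay is blue, spanning (228..364, 148..190). I'll measure these next.

```bash
cat > h.py <<'E'
import numpy as np, cv2
from cell import ctrl
def ray(p,u,v):
    M=np.array(p["cam_to_world"]); d=M[:3,:3]@np.array([(u-p["cx"])/p["fx"],(v-p["cy"])/p["fy"],1]); return M[:3,3],d
def onz(p,u,v,z):
    o,d=ray(p,u,v); return o+d*(z-o[2])/d[2]
def proj(p,X):
    M=np.linalg.inv(np.array(p["cam_to_world"])); c=M[:3,:3]@np.array(X)+M[:3,3]; return np.array([p["fx"]*c[0]/c[2]+p["cx"],p["fy"]*c[1]/c[2]+p["cy"]])
def tri(p1,uv1,p2,uv2):
    o1,d1=ray(p1,*uv1);o2,d2=ray(p2,*uv2);d1/=np.linalg.norm(d1);d2/=np.linalg.norm(d2)
    t=np.linalg.lstsq(np.c_[d1,-d2],o2-o1,rcond=None)[0]; a=o1+d1*t[0];b=o2+d2*t[1]; return (a+b)/2,np.linalg.norm(a-b)
E
python3 - <<'E'
import cv2
im=cv2.imread("pics/top0.png")
c=im[135:265,215:375]; cv2.imwrite("pics/c1.png",cv2.resize(c,None,fx=4.6,fy=4.6,interpolation=cv2.INTER_CUBIC))
im=cv2.imread("pics/side0.png")
c=im[145:310,220:400]; cv2.imwrite("pics/c2.png",cv2.resize(c,None,fx=3.6,fy=3.6,interpolation=cv2.INTER_CUBIC))
E
```

```text
(no output)
```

View pics/c1.png

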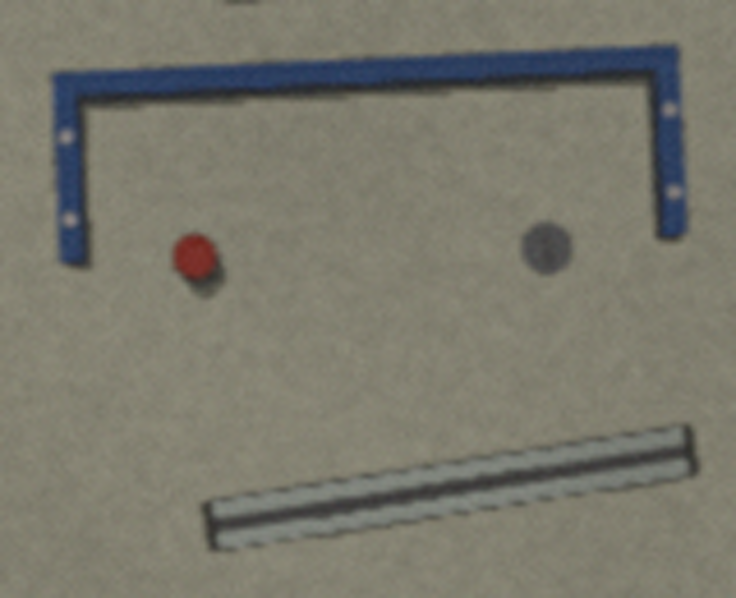

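View pics/c2.png

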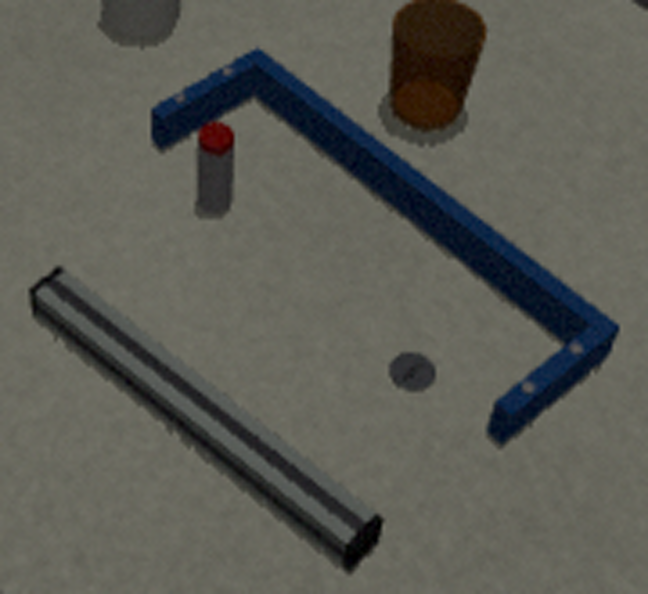

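```bash
python3 - <<'E'
from h import *
T=ctrl.camera_params("top");S=ctrl.camera_params("side")
t=lambda u,v:(u/4.6+215-.4,v/4.6+135-.4)
s=lambda u,v:(u/3.6+220-.4,v/3.6+145-.4)
np.set_printoptions(precision=1,suppress=True)
for n,a,b in [("railLback",(207,503),(60,268)),("railRback",(689,427),(382,517)),("post",(195,257),(216,139)),("cap",(547,249),(412,371)),("wallBL",(53,73),(258,49)),("wallBR",(678,46),(617,328)),("wallFLo",(61,263),(153,111))]:
    print(n,*tri(T,t(*a),S,s(*b)))
for n,a,z in [("rLb",(207,503),24),("rLf",(213,549),24),("rRb",(689,427),24),("rRf",(695,473),24),("post",(195,257),60),("cap",(547,249),0),
 ("BLo",(53,73),30),("BRo",(678,46),30),("BLi",(80,97),30),("BRi",(653,70),30),("FLo",(61,263),30),("FLi",(88,265),30),("FRi",(660,240),30),("FRo",(687,236),30),("screwL1",(66,136),30),("L2",(70,219),30),("R1",(670,110),30),("R2",(675,192),30)]:
    print(n,onz(T,*t(*a),z))
E
```

```text
railLback [460.6  13.3  23.1] 0.175992475442501
railRback [ 495.  -220.3   24.1] 1.0904483319502574
post [577.5  16.3  54.3] 0.7851507608713976
cap [ 583.6 -155.3    0.8] 0.5466808540209714
wallBL [669.7  85.4  27.4] 0.7376198772906193
wallBR [ 679.  -217.1   28. ] 0.4942904622587151
wallFLo [578.2  81.7  27.1] 2.425084345688205
rLb [460.6  13.3  24. ]
rLf [438.5  10.6  24. ]
rRb [ 494.6 -220.    24. ]
rRf [ 472.3 -222.5   24. ]
post [576.8  16.3  60. ]
cap [ 583.5 -155.2    0. ]
BLo [669.   85.3  30. ]
BRo [ 678.8 -217.    30. ]
BLi [657.2  72.4  30. ]
BRi [ 667.3 -204.7   30. ]
FLo [577.   82.2  30. ]
FLi [575.9  69.2  30. ]
FRi [ 584.8 -206.6   30. ]
FRo [ 586.6 -219.7   30. ]
screwL1 [638.4  79.3  30. ]
L2 [598.2  77.7  30. ]
R1 [ 647.7 -212.6   30. ]
R2 [ 608.  -214.3   30. ]
```

```bash
cat >> h.py <<'E'
O=np.array([580.5,-68.7]); YB=0.0325
EX=np.array([np.cos(YB),np.sin(YB)]); EY=np.array([-np.sin(YB),np.cos(YB)])
def w2b(P): d=np.array(P)[:2]-O; return np.array([d@EX,d@EY])
def b2w(b): return O+b[0]*EX+b[1]*EY
def st():
    s=ctrl.read_state(); from scipy.spatial.transform import Rotation as R
    r=R.from_euler('xyz',s["tool_rot"]).as_matrix(); return s,r
def shift(bx,by,z,ang=0.):
    """target TCP in bay coords + z, tool angle: tool y = bay x rotated by ang deg (ccw seen from above)"""
    s,r=st(); w=b2w((bx,by)); d=r.T@(np.array([*w,z])-s["eef_pos"])
    yaw=np.arctan2(r[1,0],r[0,0]); dy=(np.pi/2+YB+np.radians(ang)-yaw+np.pi)%(2*np.pi)-np.pi
    print("t %.2f bay %s z %.1f F %s | shift %s roll %.1f"%(s["clock"],w2b(s["eef_pos"]).round(1),s["eef_pos"][2],s["force"].round(1),d.round(1),-np.degrees(dy)))
E
python3 - <<'E'
from h import *
for n,u,v in [("reag",411,147),("wash",182,168),("beak",266,122)]: 
    w=onz(ctrl.camera_params("top"),u,v,0); print(n,w.round(),w2b(w).round())
shift(-110,110,245); shift(-162,70,245); shift(-162,70,20)
E
```

```text
reag [ 677. -334.    0.] [  88. -268.]
wash [635. 189.   0.] [ 63. 256.]
beak [738.  -3.   0.] [160.  60.]
t 0.15 bay [-337.5  690.9] z 244.6 F [-0.1 -0.2  0.8] | shift [-4.554e+02  4.264e+02  3.000e-01] roll -21.7
t 0.15 bay [-337.5  690.9] z 244.6 F [-0.1 -0.2  0.8] | shift [-5.118e+02  3.929e+02  4.000e-01] roll -21.7
t 0.15 bay [-337.5  690.9] z 244.6 F [-0.1 -0.2  0.8] | shift [-511.5  392.9  225.4] roll -21.7
```

send_rows --pt "0 -35 32 0 -6" --pt "0 -70 65 0 -12" --pt "0 -105 98 0 -18" --pt "0 -145 133 0 -21.7" --pt "0 -185 168 0 -21.7"

```text
clock: 0.65
eef_pos: [314.0, 383.7, 244.7]
tool_rot: [-3.141, 0.001, 1.604]
force: [0.7, -0.0, 0.4]
width: 12.4
```

```bash
python3 - <<'E'
from h import *
shift(-110,110,245);shift(-162,70,200)
E
```

```text
t 0.65 bay [-251.6  460.8] z 244.7 F [ 0.7 -0.   0.4] | shift [-3.509e+02  1.412e+02  2.000e-01] roll 0.1
t 0.65 bay [-251.6  460.8] z 244.7 F [ 0.7 -0.   0.4] | shift [-390.8   89.2   45.3] roll 0.1
```

send_rows --pt "0 -40 22 0 0" --pt "0 -80 44 0 0" --pt "0 -120 66 0 0" --pt "0 -160 88 0 0" --pt "0 -200 100 0 0"

```text
clock: 1.15
eef_pos: [422.4, 185.3, 245.1]
tool_rot: [3.141, 0.001, 1.603]
force: [-0.5, 0.1, 0.2]
width: 0.0
```

send_rows --pt "0 -40 0 10 0" --pt "0 -80 0 20 0" --pt "0 -120 0 30 0" --pt "0 -150 0 40 0" --pt "0 -180 0 50 0"

```text
clock: 1.65
eef_pos: [428.1, 3.7, 195.0]
tool_rot: [3.141, 0.001, 1.603]
force: [0.7, -0.5, -0.9]
width: -0.3
```

```bash
python3 - <<'E'
from h import *
shift(-162,70,80);shift(-162,70,20)
p=ctrl.camera_params("wrist"); im=ctrl.get_image("wrist"); cv2.imwrite("pics/w1.png",im[:,:,::-1])
for b in [(-128,87)]: print(proj(p,[*b2w(b),24]))
E
```

```text
t 1.65 bay [-150.    77.4] z 195.0 F [ 0.7 -0.5 -0.9] | shift [ -7.2 -12.2 115. ] roll -0.0
t 1.65 bay [-150.    77.4] z 195.0 F [ 0.7 -0.5 -0.9] | shift [ -7.1 -12.2 175. ] roll -0.0
[289.40004921 214.71961993]
```

View pics/w1.png

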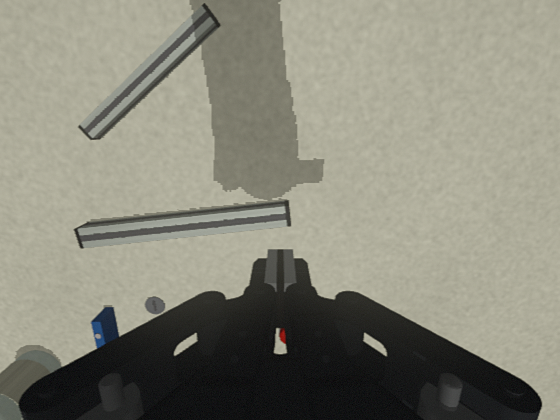

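The wrist view agrees: the rail's left end is at (289,213), and I predicted (289.4,214.7). Next I lower the closed fingertips just on the robot side of that end.

send_rows --pt "0 -3 -8 40 0" --pt "0 -7 -12 80 0" --pt "0 -7 -12 120 0" --pt "0 -7 -12 160 0" --pt "0 -7 -12 175 0"

```text
clock: 2.2
eef_pos: [410.4, -19.4, 54.8]
tool_rot: [-3.12, 0.035, 1.598]
force: [0.6, -0.4, -0.3]
width: -0.1
```

send_rows --pt "0 0 5 0 0" --pt "0 0 10 0 0" --pt "0 0 15 0 0" --pt "0 0 21 0 0" --pt "0 0 27 0 0"

```text
clock: 2.7
eef_pos: [438.5, -18.6, 54.9]
tool_rot: [-3.121, 0.035, 1.598]
force: [0.8, 0.2, 0.2]
width: -0.0
```

```bash
cat > look.py <<'E'
import sys
from h import *
n=sys.argv[1]
shift(0,0,20)
im=ctrl.get_image("top")[:,:,::-1]; cv2.imwrite(f"pics/t{n}f.png",im)
c=im[135:265,215:375]; cv2.imwrite(f"pics/t{n}.png",cv2.resize(c,None,fx=4.6,fy=4.6,interpolation=cv2.INTER_CUBIC))
im=ctrl.get_image("side")[:,:,::-1]; cv2.imwrite(f"pics/s{n}f.png",im)
c=im[145:310,220:400]; cv2.imwrite(f"pics/s{n}.png",cv2.resize(c,None,fx=3.6,fy=3.6,interpolation=cv2.INTER_CUBIC))
E
python3 look.py 2
```

```text
t 2.70 bay [-140.3   54.7] z 54.9 F [0.8 0.2 0.2] | shift [-52.8 141.3  33.9] roll -0.3
```

View pics/t2.png

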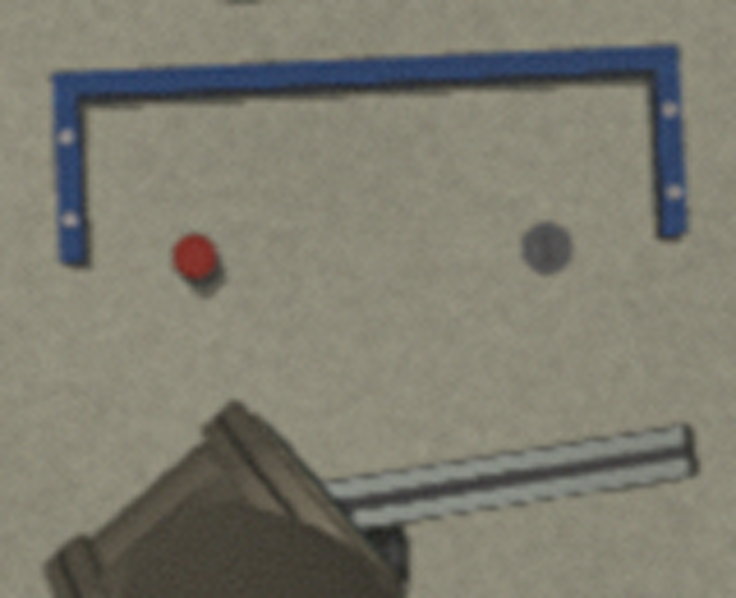

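View pics/s2.png

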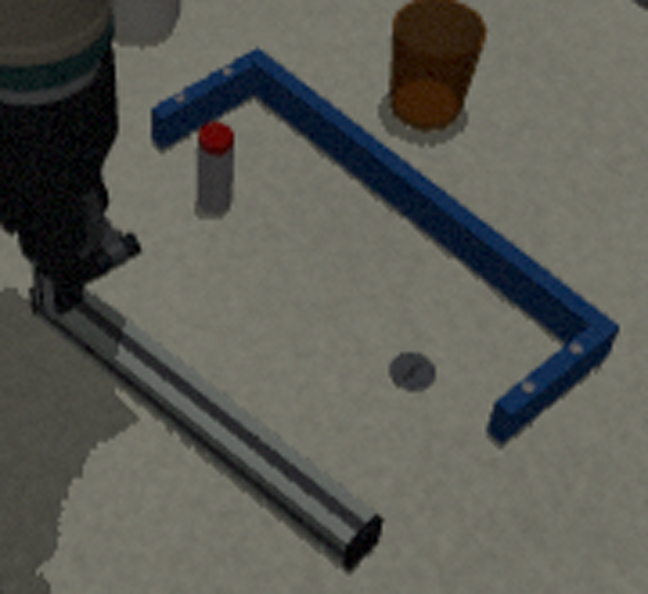

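```bash
python3 - <<'E'
from h import *
s,r=st(); print(s["qpos"].round(3), r[:,2].round(3))
E
```

```text
[ 0.116  0.71  -0.239  2.215  0.652  0.314  0.899] [-0.019 -0.035 -0.999]
```

send_rows --pt "0 5 -5 -10 0" --pt "0 10 -10 -15 0" --pt "0 15 -15 -20 0" --pt "0 15 -20 -20 0" --pt "0 15 -20 -20 0"

```text
clock: 3.3
eef_pos: [417.8, -3.3, 74.8]
tool_rot: [-3.121, 0.035, 1.599]
force: [-0.0, 0.2, -0.2]
width: -0.1
```

```bash
python3 - <<'E'
from h import *
s,r=st(); print(s["qpos"].round(3),s["qd"].round(3), r[:,2].round(3)); shift(-155,70,20)
E
```

```text
[ 0.093  0.655 -0.259  2.261  0.632  0.324  0.874] [ 0.008  0.015  0.004 -0.025 -0.003  0.002  0.008] [-0.02  -0.035 -0.999]
t 3.30 bay [-160.5   70.6] z 74.8 F [-0.   0.2 -0.2] | shift [ 1.3  6.6 54.7] roll -0.3
```

send_rows --pt "0 1 1 5 0" --pt "0 1 2 10 0" --pt "0 1 3 15 0" --pt "0 1 4 20 0" --pt "0 1 4 20 0"

```text
clock: 3.8
eef_pos: [421.1, -3.0, 53.8]
tool_rot: [-3.12, 0.035, 1.599]
force: [0.1, -0.2, 0.1]
width: -0.0
```

```bash
python3 - <<'E'
from h import *
s,r=st(); print(s["qpos"].round(3),s["qd"].round(3), r[:,2].round(3)); shift(-155,70,20)
E
```

```text
[ 0.063  0.702 -0.217  2.26   0.682  0.275  0.828] [ 0.005 -0.018 -0.01   0.004 -0.014  0.013  0.013] [-0.021 -0.035 -0.999]
t 3.80 bay [-157.1   70.9] z 53.8 F [ 0.1 -0.2  0.1] | shift [ 0.3  2.9 33.8] roll -0.3
```

send_rows --pt "0 -25 4 0 0" --pt "0 -50 8 0 0" --pt "0 -79 11 2 0" --pt "0 -79 11 10 0" --pt "0 -79 11 12 0"

```text
clock: 4.3
eef_pos: [433.7, -82.7, 43.8]
tool_rot: [-3.119, 0.035, 1.597]
force: [-0.2, 0.5, 0.2]
width: 0.3
```

```bash
python3 - <<'E'
from h import *
s,r=st(); print(s["qpos"].round(3),s["qd"].round(3), r[:,2].round(3)); shift(-146,-10,22)
E
```

```text
[ 0.262  0.735 -0.242  2.215  0.731  0.3    0.965] [-0.062  0.029  0.021  0.016  0.045 -0.046 -0.043] [-0.022 -0.035 -0.999]
t 4.30 bay [-147.1   -9.2] z 43.8 F [-0.2  0.5  0.2] | shift [-0.   1.6 21.7] roll -0.4
```

send_rows --pt "0 0 0 5 0" --pt "0 0 0 10 0" --pt "0 0 0 15 0" --pt "0 0 0 20 0" --pt "0 0 0 21 0"

```text
clock: 4.8
eef_pos: [433.0, -82.7, 22.2]
tool_rot: [-3.118, 0.034, 1.598]
force: [-0.5, -0.1, 0.5]
width: 0.4
```

```bash
python3 - <<'E'
from h import *
s,r=st(); print(s["qpos"].round(3),s["qd"].round(3), r[:,2].round(3)); shift(-146,-10,22)
E
```

```text
[ 0.242  0.78  -0.212  2.221  0.831  0.252  0.869] [ 0.01   0.013 -0.007  0.001  0.065 -0.004 -0.059] [-0.023 -0.035 -0.999]
t 4.80 bay [-147.9   -9.2] z 22.2 F [-0.5 -0.1  0.5] | shift [-0.8  1.9  0.1] roll -0.3
```

send_rows --pt "0 0 6 0 0" --pt "0 0 12 0 0" --pt "0 0 19 0 0" --pt "0 0 26 0 0" --pt "0 0 33 0 0"

```text
clock: 5.3
eef_pos: [464.7, -82.2, 21.5]
tool_rot: [-3.115, 0.035, 1.598]
force: [-5.9, 0.4, 5.0]
width: 0.3
```

```bash
python3 look.py 3
```

```text
t 5.30 bay [-116.2   -9.7] z 21.5 F [-5.9  0.4  5. ] | shift [ 10.4 116.1  -2. ] roll -0.3
```

View pics/t3.png

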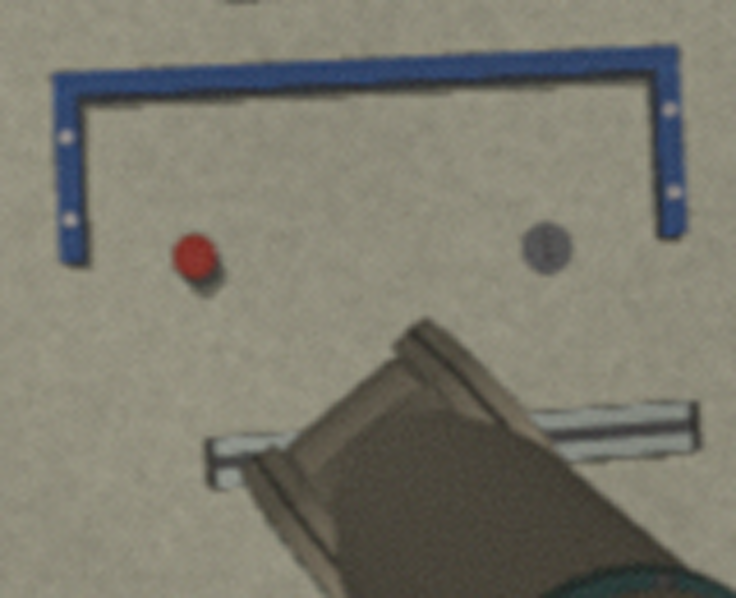

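View pics/s3.png

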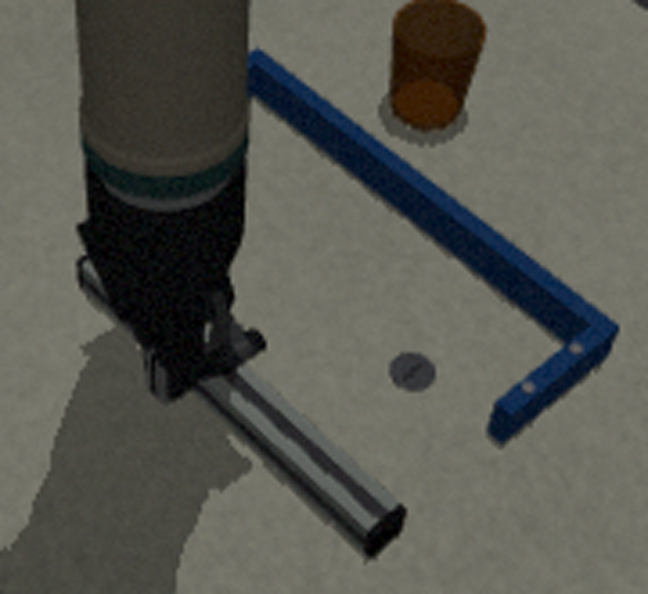

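```bash
cat >> h.py <<'E'
def pose(L1,L2,R1,R2):
    T=ctrl.camera_params("top")
    b=[w2b(onz(T,u/4.6+214.6,v/4.6+134.6,24)) for u,v in (L1,L2,R1,R2)]
    L=(b[0]+b[1])/2;Rr=(b[2]+b[3])/2;d=L-Rr
    print("L",L.round(1),"R",Rr.round(1),"C",((L+Rr)/2).round(1),"len %.1f th %.1f"%(np.hypot(*d),np.degrees(np.arctan2(d[0],d[1]))))
E
python3 -c "
from h import *
pose((207,503),(213,549),(689,427),(695,473))
pose((207,440),(213,488),(696,402),(700,448))"
```

```text
L [-128.2   84.8] R [-102.  -149.3] C [-115.1  -32.2] len 235.6 th -6.4
L [-98.4  83.6] R [ -90.  -152.8] C [-94.2 -34.6] len 236.5 th -2.0
```

send_rows --pt "0 0 -6 0 0" --pt "0 0 -13 0 0" --pt "0 25 -14 0 0" --pt "0 50 -14 0 0" --pt "0 76 -14 0 0"

```text
clock: 5.9
eef_pos: [450.6, -5.9, 19.3]
tool_rot: [-3.12, 0.034, 1.597]
force: [1.0, -0.1, -0.2]
width: -0.1
```

```bash
python3 - <<'E'
from h import *
s,r=st(); print(s["qpos"].round(3), r[:,2].round(3))
P=np.array([-92.5,-85])
for t in [-2,4,10,16,22,28,32,35]:
    a=np.radians(t);u=np.array([np.sin(a),np.cos(a)]);n=np.array([np.cos(a),-np.sin(a)])
    F=P+151*u-22*n; print(t,F.round(1)); shift(*F,21,-t)
E
```

```text
[ 0.086  0.792 -0.235  2.19   0.801  0.28   0.73 ] [-0.021 -0.035 -0.999]
-2 [-119.8   65.1]
t 5.90 bay [-127.7   67. ] z 19.3 F [ 1.  -0.1 -0.2] | shift [-1.9  8.  -1.8] roll -2.4
4 [-103.9   67.2]
t 5.90 bay [-127.7   67. ] z 19.3 F [ 1.  -0.1 -0.2] | shift [ 0.3 23.8 -2.2] roll 3.6
10 [-87.9  67.5]
t 5.90 bay [-127.7   67. ] z 19.3 F [ 1.  -0.1 -0.2] | shift [ 0.7 39.7 -2.6] roll 9.6
16 [-72.   66.2]
t 5.90 bay [-127.7   67. ] z 19.3 F [ 1.  -0.1 -0.2] | shift [-0.5 55.7 -2.9] roll 15.6
22 [-56.3  63.2]
t 5.90 bay [-127.7   67. ] z 19.3 F [ 1.  -0.1 -0.2] | shift [-3.3 71.4 -3.1] roll 21.6
28 [-41.   58.7]
t 5.90 bay [-127.7   67. ] z 19.3 F [ 1.  -0.1 -0.2] | shift [-7.8 86.7 -3.3] roll 27.6
32 [-31.1  54.7]
t 5.90 bay [-127.7   67. ] z 19.3 F [ 1.  -0.1 -0.2] | shift [-11.7  96.6  -3.4] roll 31.6
35 [-23.9  51.3]
t 5.90 bay [-127.7   67. ] z 19.3 F [ 1.  -0.1 -0.2] | shift [-15.1 103.9  -3.4] roll 34.6
```

send_rows --pt "0 -2 8 -1 -2" --pt "0 -1 17 -2 1" --pt "0 0 27 -2 5" --pt "0 1 36 -2.5 8" --pt "0 1 45 -2.5 12"

```text
clock: 6.4
eef_pos: [495.5, -3.5, 20.9]
tool_rot: [-3.127, 0.038, 1.385]
force: [-2.4, 0.4, 2.0]
width: -0.0
```

```bash
python3 look.py 4; python3 - <<'E'
from h import *
s,r=st(); print(s["qpos"].round(3), r[:,2].round(3))
P=np.array([-92.5,-85])
for t in [16,20,24,28,32,35]:
    a=np.radians(t);u=np.array([np.sin(a),np.cos(a)]);n=np.array([np.cos(a),-np.sin(a)])
    F=P+151*u-22*n; print(t,F.round(1)); shift(*F,21,-t)
E
```

```text
t 6.40 bay [-82.9  67.9] z 20.9 F [-2.4  0.4  2. ] | shift [-48.2  95.6   1.3] roll -12.5
[ 0.111  0.814 -0.274  2.068  0.671  0.377  0.666] [-0.019 -0.034 -0.999]
16 [-72.   66.2]
t 6.50 bay [-81.3  67.8] z 20.9 F [-0.1  0.2 -0.3] | shift [ 0.4  9.4 -0.2] roll 3.6
20 [-61.5  64.4]
t 6.50 bay [-81.3  67.8] z 20.9 F [-0.1  0.2 -0.3] | shift [ 0.9 20.  -0.4] roll 7.6
24 [-51.2  61.9]
t 6.50 bay [-81.3  67.8] z 20.9 F [-0.1  0.2 -0.3] | shift [ 0.7 30.7 -0.5] roll 11.6
28 [-41.   58.7]
t 6.50 bay [-81.3  67.8] z 20.9 F [-0.1  0.2 -0.3] | shift [-0.3 41.3 -0.6] roll 15.6
32 [-31.1  54.7]
t 6.50 bay [-81.3  67.8] z 20.9 F [-0.1  0.2 -0.3] | shift [-2.  51.8 -0.6] roll 19.6
35 [-23.9  51.3]
t 6.50 bay [-81.3  67.8] z 20.9 F [-0.1  0.2 -0.3] | shift [-3.8 59.6 -0.7] roll 22.6
```

View pics/t4.png

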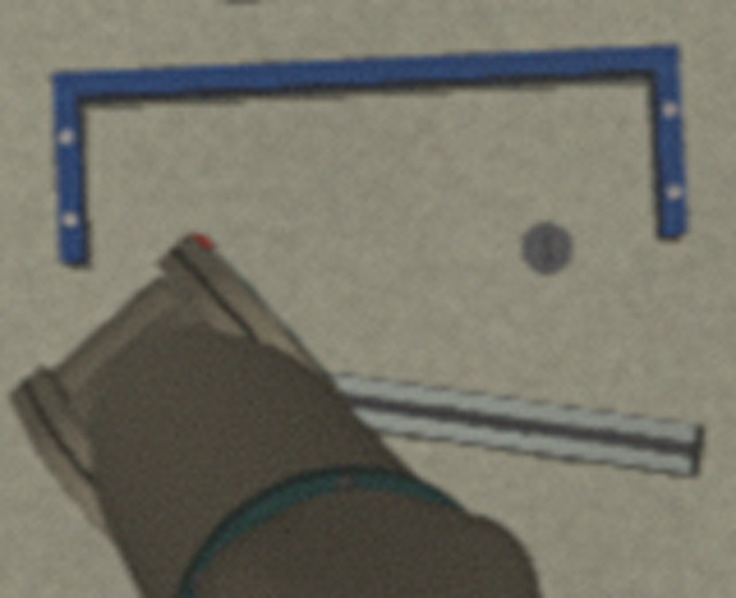

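```bash
python3 - <<'E'
from h import *
def un(t):
    a=np.radians(t);return np.array([np.sin(a),np.cos(a)]),np.array([np.cos(a),-np.sin(a)])
u,n=un(11); C=np.array([-83,-36.]); P=C-60*u
shift(*(C+68*u-28*n),21,-11)
for t in [11,14,18,22,26,30]:
    u,n=un(t)
    F=P+128*u-22*n; Cc=P+60*u; print(t,F.round(1),"L",(Cc+120*u).round(1),"off",round(n@(Cc-[0,85]),1),"end gap",round(u@([0,85]-Cc)-131,1)); shift(*F,21,-t)
E
```

```text
t 6.50 bay [-81.3  67.8] z 20.9 F [-0.1  0.2 -0.3] | shift [-34.4  -9.    1.3] roll -1.4
11 [-91.6  34.9] L [-60.1  81.8] off -58.4 end gap 3.6
t 6.50 bay [-81.3  67.8] z 20.9 F [-0.1  0.2 -0.3] | shift [-34.3  -3.    1.2] roll -1.4
14 [-84.8  34.6] L [-50.9  79.8] off -48.1 end gap 6.4
t 6.50 bay [-81.3  67.8] z 20.9 F [-0.1  0.2 -0.3] | shift [-33.1   3.7   1.1] roll 1.6
18 [-75.8  33.6] L [-38.8  76.3] off -34.2 end gap 9.3
t 6.50 bay [-81.3  67.8] z 20.9 F [-0.1  0.2 -0.3] | shift [-32.2  12.7   1. ] roll 5.6
22 [-66.9  32. ] L [-27.  72.] off -20.2 end gap 11.2
t 6.50 bay [-81.3  67.8] z 20.9 F [-0.1  0.2 -0.3] | shift [-31.8  21.8   0.8] roll 9.6
26 [-58.1  29.8] L [-15.5  66.9] off -6.0 end gap 12.1
t 6.50 bay [-81.3  67.8] z 20.9 F [-0.1  0.2 -0.3] | shift [-32.1  30.8   0.7] roll 13.6
30 [-49.5  27. ] L [-4.4 61. ] off 8.2 end gap 12.0
t 6.50 bay [-81.3  67.8] z 20.9 F [-0.1  0.2 -0.3] | shift [-33.   39.8   0.7] roll 17.6
```

send_rows --pt "0 -3 -8 1 -1" --pt "0 -18 -9 1 -1" --pt "0 -34 -9 1 -1" --pt "0 -34 -4 1 -1" --pt "0 -33 3 1 1"

```text
clock: 7.0
eef_pos: [493.5, -37.5, 21.1]
tool_rot: [-3.129, 0.038, 1.366]
force: [-1.5, 0.8, -0.4]
width: -0.1
```

```bash
python3 - <<'E'
from h import *
def un(t):
    a=np.radians(t);return np.array([np.sin(a),np.cos(a)]),np.array([np.cos(a),-np.sin(a)])
u,n=un(11); C=np.array([-83,-36.]); P=C-60*u
for t in [14,18,22,26,30]:
    u,n=un(t)
    F=P+128*u-22*n;  shift(*F,21,-t)
E
```

```text
t 7.00 bay [-86.  34.] z 21.1 F [-1.5  0.8 -0.4] | shift [0.9 1.  0.1] roll 0.4
t 7.00 bay [-86.  34.] z 21.1 F [-1.5  0.8 -0.4] | shift [ 2.1 10.  -0.1] roll 4.4
t 7.00 bay [-86.  34.] z 21.1 F [-1.5  0.8 -0.4] | shift [ 2.6 19.  -0.2] roll 8.4
t 7.00 bay [-86.  34.] z 21.1 F [-1.5  0.8 -0.4] | shift [ 2.5 28.1 -0.3] roll 12.4
t 7.00 bay [-86.  34.] z 21.1 F [-1.5  0.8 -0.4] | shift [ 1.7 37.1 -0.4] roll 16.4
```

send_rows --pt "0 1 7 0 3" --pt "0 2 14 0 6" --pt "0 2.5 21 0 9" --pt "0 2.5 28 0 12.4" --pt "0 2 35 0 15.5"

```text
clock: 7.5
eef_pos: [528.8, -42.0, 20.7]
tool_rot: [-3.14, 0.039, 1.092]
force: [-3.3, 2.1, 3.3]
width: -0.1
```

```bash
python3 look.py 5
```

```text
t 7.50 bay [-50.8  28.4] z 20.7 F [-3.3  2.1  3.3] | shift [ 0.2 58.2  0.6] roll -29.3
```

View pics/t5.png

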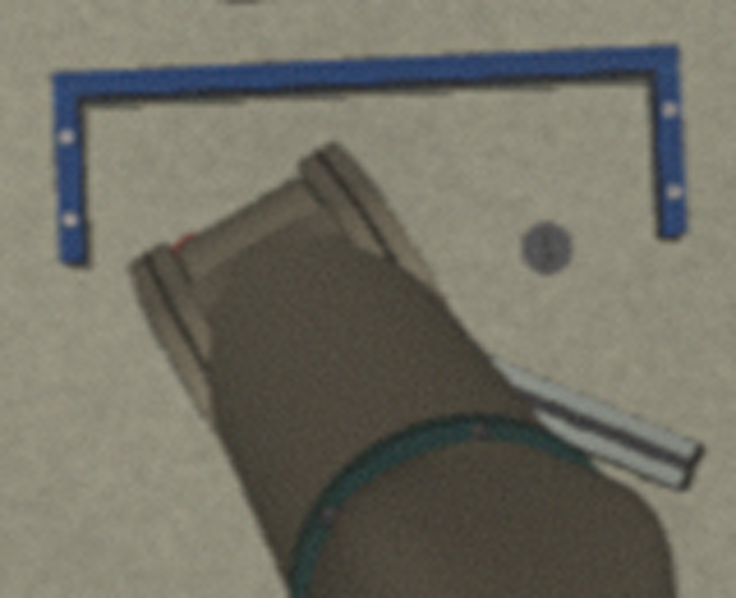

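View pics/s5.png

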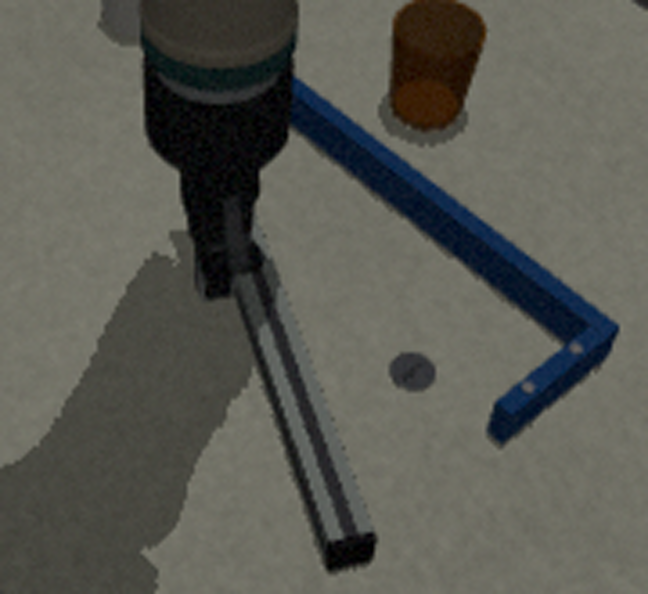

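```bash
cat >> h.py <<'E'
def bt(u,v,z=24): return w2b(onz(ctrl.camera_params("top"),u/4.6+214.6,v/4.6+134.6,z))
def bs(u,v,z=24): return w2b(onz(ctrl.camera_params("side"),u/3.6+219.6,v/3.6+144.6,z))
def un(t):
    a=np.radians(t);return np.array([np.sin(a),np.cos(a)]),np.array([np.cos(a),-np.sin(a)])
def report(R,t):
    u,n=un(t);C=R+120*u; print("R",R.round(1),"C",C.round(1),"L",(C+120*u).round(1),"off %.1f gap %.1f"%(n@(C-[0,85]),u@([0,85]-C)-131)); return C,u,n
E
python3 - <<'E'
from h import *
R=(bt(703,448)+bt(686,490))/2
print(np.degrees(np.arctan2(*(bt(500,357)-bt(703,448)))), np.degrees(np.arctan2(*(bt(588,458)-bt(686,490)))))
print((bs(374,535)+bs(330,545))/2, np.degrees(np.arctan2(*(bs(285,290)-bs(374,535)))))
for t in (26,28): report(R,t)
E
```

```text
26.70777605347685 20.616539939487737
[-110.50907432 -148.55925386] 26.48891093098358
R [-111.2 -150. ] C [-58.6 -42.2] L [-6.  65.7] off 3.1 gap 9.0
R [-111.2 -150. ] C [-54.8 -44.1] L [ 1.5 61.9] off 12.2 gap 8.7
```

send_rows --pt "0 0 -7 0 -1" --pt "0 -30 -7 0 -2.5" --pt "0 -61 -9 0 -2.5" --pt "0 -61 -4 0 -2.5" --pt "0 -61 0 0 -2.5"

```text
clock: 8.1
eef_pos: [502.8, -97.8, 23.2]
tool_rot: [3.141, 0.038, 1.136]
force: [1.0, 0.6, -0.1]
width: -0.1
```

```bash
python3 look.py 6; python3 - <<'E'
from h import *
C=np.array([-57.5,-42.7]);u,n=un(26.6)
for d in (0,27): shift(*(C+6*u+(d-22)*n),20.5,-26.6)
E
```

```text
t 8.10 bay [-78.7 -26.5] z 23.2 F [ 1.   0.6 -0.1] | shift [59.2 58.2  1. ] roll -26.8
t 8.20 bay [-77.2 -25.2] z 23.2 F [-0.1  0.3 -0.2] | shift [-0.7  3.4  2.8] roll -0.1
t 8.20 bay [-77.2 -25.2] z 23.2 F [-0.1  0.3 -0.2] | shift [-0.6 30.4  2.8] roll -0.1
```

View pics/t6.png

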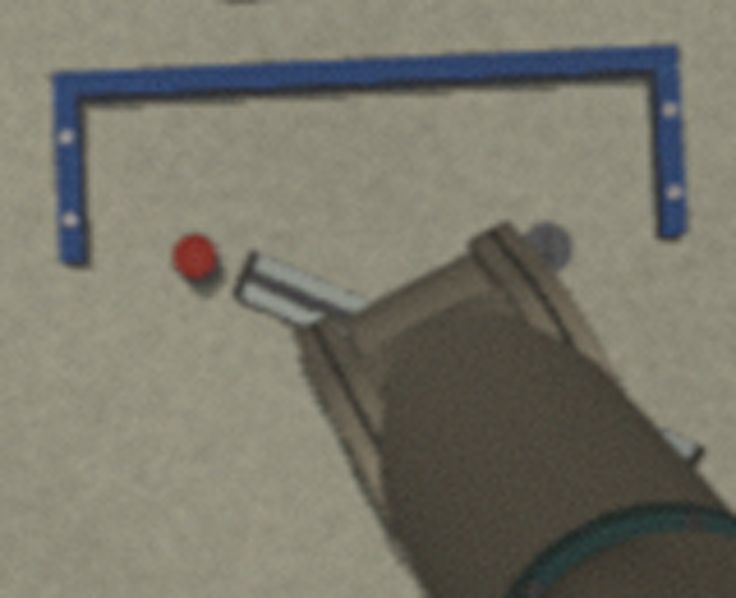

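```bash
python3 - <<'E'
from h import *
L=(bt(254,250)+bt(236,298))/2; print(L, np.degrees(np.arctan2(*(bt(254,250)-bt(703,448)))))
E
```

```text
[-7.36530755 62.72791131] 26.35740789036803
```

send_rows --pt "0 0 6 1 0" --pt "0 0 12 2 0" --pt "0 -1 18 2.5 0" --pt "0 -1 25 2.5 0" --pt "0 -1 31 2.5 0"

```text
clock: 8.7
eef_pos: [531.4, -109.5, 20.4]
tool_rot: [-3.141, 0.037, 1.139]
force: [-2.1, 1.0, 0.7]
width: 0.1
```

```bash
python3 look.py 7
```

```text
t 8.70 bay [-50.4 -39.1] z 20.4 F [-2.1  1.   0.7] | shift [57.6 27.5 -1.7] roll -26.6
```

View pics/t7.png

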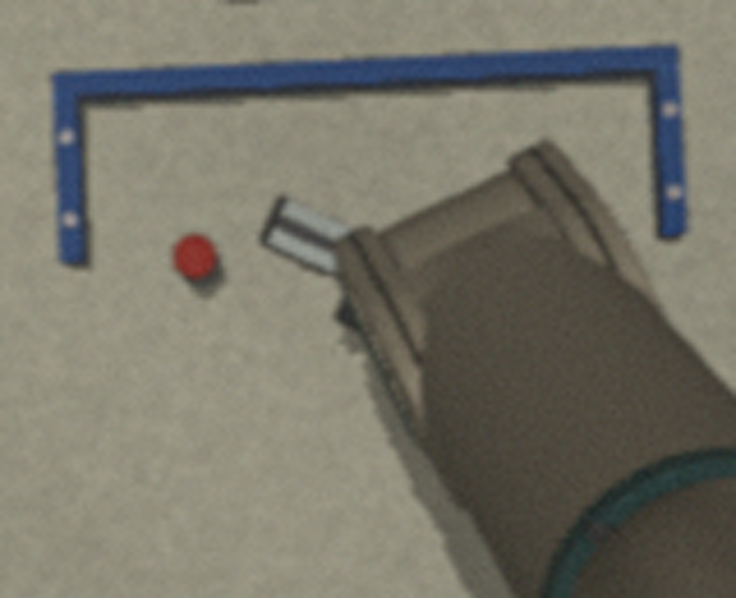

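```bash
python3 - <<'E'
from h import *
L=(bt(284,197)+bt(262,242))/2; print(L,np.degrees(np.arctan2(*(bt(345,232)-bt(284,197)))),np.degrees(np.arctan2(*(bt(284,197)-bt(345,232)))))
for t in (26.5,28): C,u,n=report(L-239*un(t)[0],t)
E
```

```text
[18.47813635 48.03302859] -147.56309805991725 32.43690194008277
R [ -88.2 -165.9] C [-34.6 -58.5] L [18.9 48.9] off 33.0 gap 12.8
R [ -93.7 -163. ] C [-37.4 -57. ] L [18.9 48.9] off 33.7 gap 12.0
```

send_rows --pt "0 0 -6 0 0" --pt "0 0 -10 -30 0" --pt "0 -40 -5 -35 0" --pt "0 -80 3 -35 0" --pt "0 -120 10 -35 0"

```text
clock: 9.3
eef_pos: [492.6, -223.3, 60.6]
tool_rot: [3.136, 0.035, 1.139]
force: [1.3, -0.6, -0.2]
width: -0.4
```

```bash
python3 - <<'E'
from h import *
R=np.array([-90,-164.5]);u,n=un(27)
shift(*(R-32*u),55,-27); shift(*(R-32*u),20,-27)
E
python3 look.py 8
```

```text
t 9.30 bay [ -92.9 -151.6] z 60.6 F [ 1.3 -0.6 -0.2] | shift [-42.    8.1   7.1] roll 0.4
t 9.30 bay [ -92.9 -151.6] z 60.6 F [ 1.3 -0.6 -0.2] | shift [-40.7   7.9  42.1] roll 0.4
t 9.30 bay [ -92.9 -151.6] z 60.6 F [ 1.3 -0.6 -0.2] | shift [178.5  15.   34.3] roll -26.6
```

View pics/t8.png

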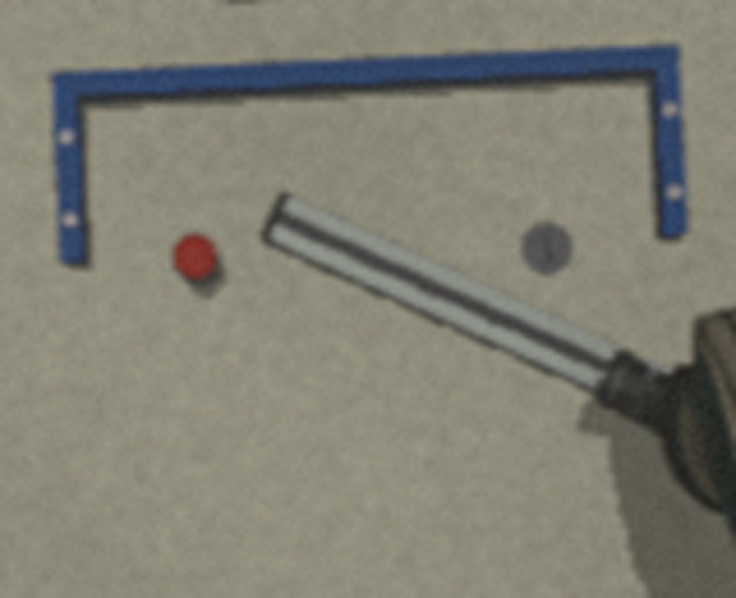

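View pics/s8f.png

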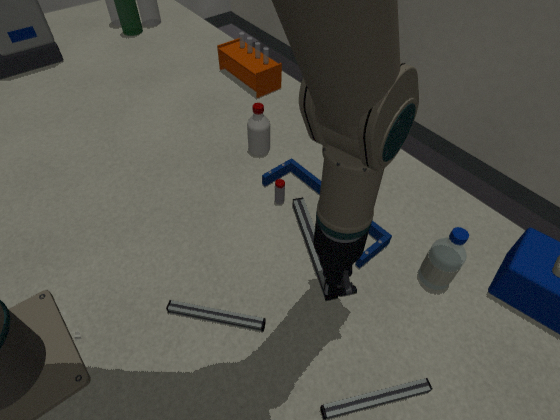

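```bash
python3 - <<'E'
from h import *
t=np.degrees(np.arctan2(*(bt(288,193)-bt(615,350)))); t2=np.degrees(np.arctan2(*(bt(266,243)-bt(590,387))));print(t,t2)
L=(bt(288,193)+bt(266,242))/2; t=(t+t2)/2
C,u,n=report(L-239*un(t)[0],t); R=C-119*u
for k in (42,26): shift(*(R-k*u),60,-t); 
shift(*(R-38*u),20,-t)
E
```

```text
28.23148024091517 26.526982115527936
R [ -90.5 -166.2] C [-35.4 -59.6] L [19.8 46.9] off 35.1 gap 13.7
t 9.40 bay [ -96.4 -158.3] z 59.9 F [-0.4 -0.   0.2] | shift [-45.3   8.7   1.8] roll 0.1
t 9.40 bay [ -96.4 -158.3] z 59.9 F [-0.4 -0.   0.2] | shift [-29.3   8.7   1.2] roll 0.1
t 9.40 bay [ -96.4 -158.3] z 59.9 F [-0.4 -0.   0.2] | shift [-39.6   8.6  41.6] roll 0.1
```

send_rows --pt "0 -22 5 0 0" --pt "0 -42 9 0 0" --pt "0 -42 9 10 0" --pt "0 -41 9 30 0" --pt "0 -40 9 41 0"

```text
clock: 9.9
eef_pos: [479.6, -270.2, 19.3]
tool_rot: [3.139, 0.04, 1.128]
force: [-0.6, -0.8, 0.1]
width: -0.3
```

```bash
python3 look.py 9;python3 - <<'E'
from h import *
R=np.array([-90.5,-166.2]);u,n=un(27.4)
for k in (38,28,20,-55): shift(*(R-k*u),20,-27.4)
E
```

```text
t 9.90 bay [-107.4 -198.1] z 19.3 F [-0.6 -0.8  0.1] | shift [225.    4.9  -9.8] roll -27.2
t 10.00 bay [-107.9 -197.5] z 19.0 F [-0.4 -0.3 -0.5] | shift [-2.2  1.  -0.9] roll 0.2
t 10.00 bay [-107.9 -197.5] z 19.0 F [-0.4 -0.3 -0.5] | shift [ 7.8  1.1 -1.3] roll 0.2
t 10.00 bay [-107.9 -197.5] z 19.0 F [-0.4 -0.3 -0.5] | shift [15.8  1.1 -1.6] roll 0.2
t 10.00 bay [-107.9 -197.5] z 19.0 F [-0.4 -0.3 -0.5] | shift [90.7  1.4 -4.7] roll 0.2
```

View pics/t9.png

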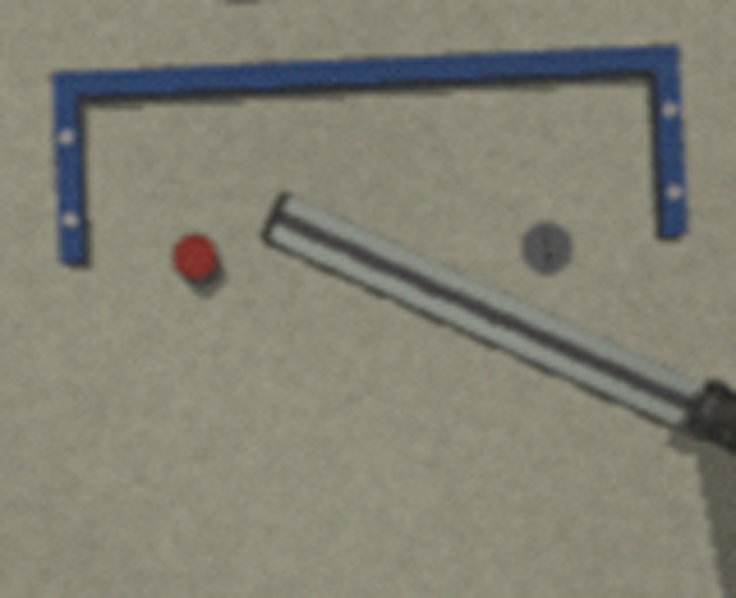

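View pics/s9f.png

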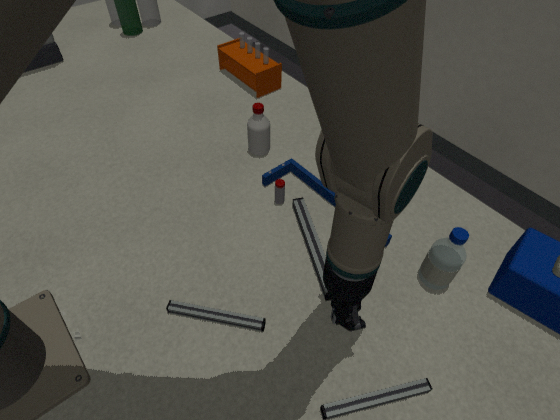

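send_rows --pt "0 10 1 -1 0" --pt "0 20 1 -1.5 0" --pt "0 30 1 -2 0" --pt "0 40 1 -2 0" --pt "0 50 1 -2.5 0"

```text
clock: 10.5
eef_pos: [501.0, -226.3, 20.3]
tool_rot: [3.141, 0.044, 1.128]
force: [-2.7, -5.2, 2.7]
width: -0.3
```

```bash
python3 look.py 10
```

```text
t 10.50 bay [ -84.5 -154.9] z 20.3 F [-2.7 -5.2  2.7] | shift [176.3   4.3  -7.5] roll -27.2
```

View pics/t10.png

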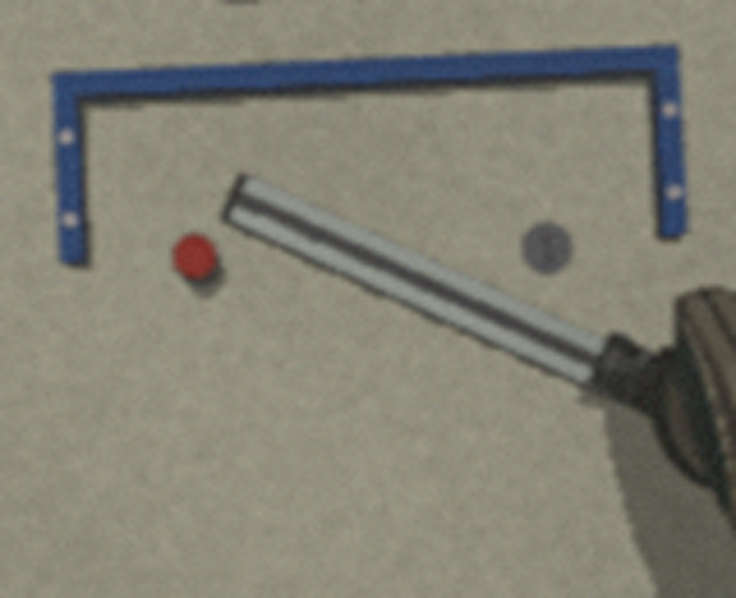

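```bash
python3 - <<'E'
from h import *
t=np.degrees(np.arctan2(*(bt(245,174)-bt(600,337)))); t2=np.degrees(np.arctan2(*(bt(223,219)-bt(580,382))));print(t,t2)
L=(bt(245,174)+bt(223,219))/2; t=(t+t2)/2
C,u,n=report(L-239*un(t)[0],t); shift(*(C-119*u-15*u),20,-t)
E
```

```text
27.24482418599627 27.107178605231535
R [ -78.7 -146.2] C [-23.9 -39.4] L [30.9 67.3] off 35.6 gap -9.4
t 10.60 bay [ -82.9 -152.1] z 20.1 F [ 0.4  0.7 -0.5] | shift [-6.8  1.1  0.4] roll 0.1
```

send_rows --pt "0 10 0.5 -0.5 0" --pt "0 20 0.5 -1 0" --pt "0 30 0.5 -1.5 0" --pt "0 40 0.5 -2 0" --pt "0 50 0.5 -2 0"

```text
clock: 11.1
eef_pos: [524.4, -177.9, 20.2]
tool_rot: [3.14, 0.041, 1.131]
force: [-2.7, -5.7, 5.0]
width: -0.0
```

```bash
python3 look.py 11
```

```text
t 11.10 bay [ -59.6 -107.3] z 20.2 F [-2.7 -5.7  5. ] | shift [122.6   4.3  -4.8] roll -27.0
```

View pics/t11.png

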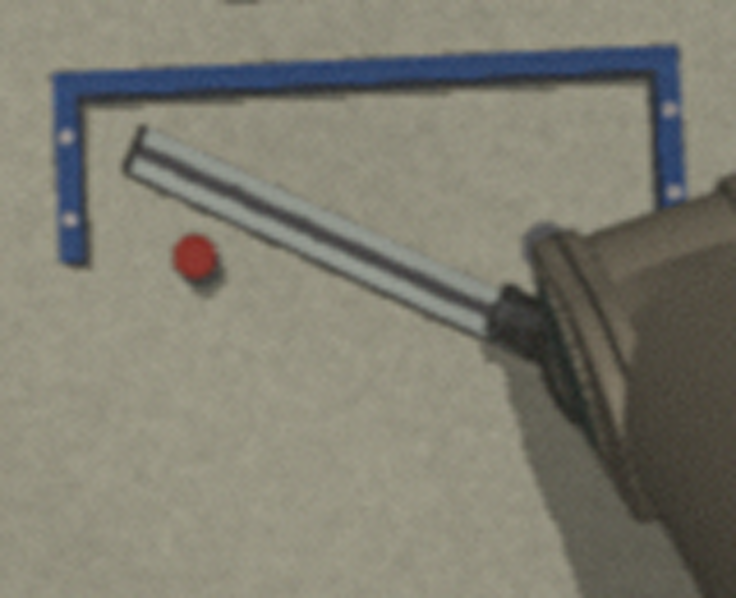

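```bash
python3 - <<'E'
from h import *
t=np.degrees(np.arctan2(*(bt(145,125)-bt(495,288)))); t2=np.degrees(np.arctan2(*(bt(123,170)-bt(480,336))));print(t,t2)
L=(bt(145,125)+bt(123,170))/2; t=(t+t2)/2
C,u,n=report(L-239*un(t)[0],t); shift(*(C-119*u-9*u),20,-t)
E
```

```text
27.555754171127703 27.505526061091917
R [-54.  -98.1] C [1.4 8.3] L [ 56.9 114.7] off 36.7 gap -63.7
t 11.20 bay [ -58.4 -105.6] z 20.3 F [0.4 0.2 0.2] | shift [0.6 0.4 0.3] roll 0.6
```

send_rows --pt "0 -10 0 0 0" --pt "0 -13 -20 0 0" --pt "0 -10 -34 0 0" --pt "0 10 -34 0 0" --pt "0 24 -30 0 0"

```text
clock: 11.7
eef_pos: [508.5, -141.0, 19.4]
tool_rot: [3.139, 0.037, 1.134]
force: [-0.3, 1.2, 0.5]
width: -0.4
```

```bash
python3 - <<'E'
from h import *
C=np.array([1.4,8.3]);u,n=un(27.5); P=C+50*u
for t in (27.5,24,20,16,12,8,4,0): 
    u,n=un(t); F=P-155*u-21*n; print(t,F.round(1));shift(*F,20,-t)
E
```

```text
27.5 [-65.7 -75.1]
t 11.70 bay [-74.3 -69.9] z 19.4 F [-0.3  1.2  0.5] | shift [-0.8 10.1 -0.6] roll 0.6
24 [-57.7 -80.4]
t 11.70 bay [-74.3 -69.9] z 19.4 F [-0.3  1.2  0.5] | shift [-1.9 19.5 -0.5] roll -2.9
20 [-48.3 -85.8]
t 11.70 bay [-74.3 -69.9] z 19.4 F [-0.3  1.2  0.5] | shift [-2.4 30.5 -0.5] roll -6.9
16 [-38.4 -90.6]
t 11.70 bay [-74.3 -69.9] z 19.4 F [-0.3  1.2  0.5] | shift [-2.2 41.4 -0.4] roll -10.9
12 [-28.3 -94.6]
t 11.70 bay [-74.3 -69.9] z 19.4 F [-0.3  1.2  0.5] | shift [-1.2 52.2 -0.5] roll -14.9
8 [-17.9 -97.9]
t 11.70 bay [-74.3 -69.9] z 19.4 F [-0.3  1.2  0.5] | shift [ 0.6 63.  -0.5] roll -18.9
4 [  -7.3 -100.5]
t 11.70 bay [-74.3 -69.9] z 19.4 F [-0.3  1.2  0.5] | shift [ 3.1 73.6 -0.6] roll -22.9
0 [   3.5 -102.3]
t 11.70 bay [-74.3 -69.9] z 19.4 F [-0.3  1.2  0.5] | shift [ 6.3 84.1 -0.7] roll -26.9
```

send_rows --pt "0 -1 10 -0.5 0" --pt "0 -2 18 -0.5 -2.5" --pt "0 -2 27 -0.5 -6" --pt "0 -2 36 -0.5 -9" --pt "0 -2 45 -0.5 -12"

```text
clock: 12.2
eef_pos: [548.4, -163.5, 20.0]
tool_rot: [-3.135, 0.038, 1.344]
force: [-1.7, 0.4, 0.2]
width: 0.0
```

```bash
python3 look.py 12; python3 - <<'E'
from h import *
C=np.array([1.4,8.3]);u,n=un(27.5); P=C+50*u
for t in (12,8,4,0): 
    u,n=un(t); F=P-155*u-21*n; print(t,F.round(1));shift(*F,20,-t)
E
```

```text
t 12.20 bay [-35.2 -93.7] z 20.0 F [-1.7  0.4  0.2] | shift [99.5 10.  -3.8] roll -14.9
12 [-28.3 -94.6]
t 12.30 bay [-33.8 -94.3] z 20.0 F [ 1.2 -0.5 -1.1] | shift [ 1.1  5.4 -0.1] roll -3.0
8 [-17.9 -97.9]
t 12.30 bay [-33.8 -94.3] z 20.0 F [ 1.2 -0.5 -1.1] | shift [ 0.6 16.3 -0.1] roll -7.0
4 [  -7.3 -100.5]
t 12.30 bay [-33.8 -94.3] z 20.0 F [ 1.2 -0.5 -1.1] | shift [ 0.9 27.3 -0.1] roll -11.0
0 [   3.5 -102.3]
t 12.30 bay [-33.8 -94.3] z 20.0 F [ 1.2 -0.5 -1.1] | shift [ 1.9 38.1 -0.2] roll -15.0
```

View pics/t12.png

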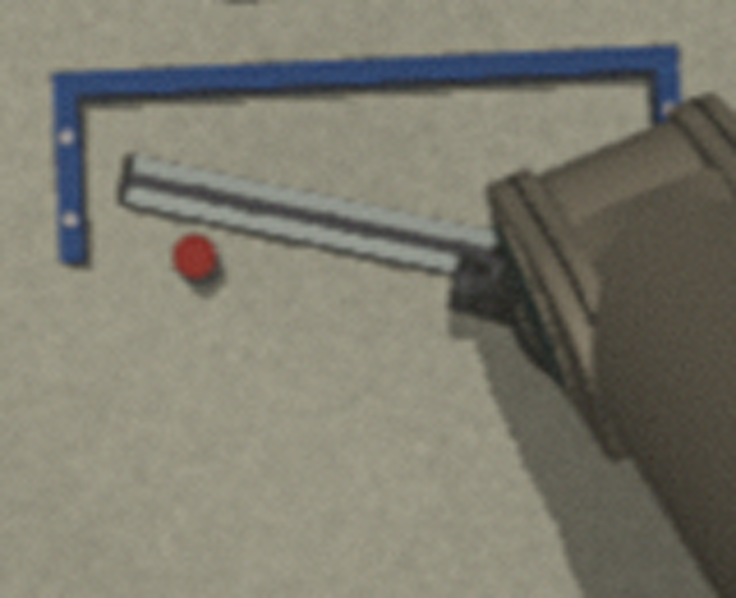

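send_rows --pt "0 1 6 0 -3" --pt "0 1 14 0 -6" --pt "0 1 22 0 -9" --pt "0 1 30 0 -12" --pt "0 2 38 0 -15"

```text
clock: 12.8
eef_pos: [586.3, -172.2, 19.7]
tool_rot: [-3.126, 0.036, 1.602]
force: [-2.4, -0.7, 1.9]
width: -0.1
```

```bash
python3 look.py 13
```

```text
t 12.80 bay [   2.4 -103.7] z 19.7 F [-2.4 -0.7  1.9] | shift [103.6  -2.6  -4. ] roll -0.1
```

View pics/t13.png

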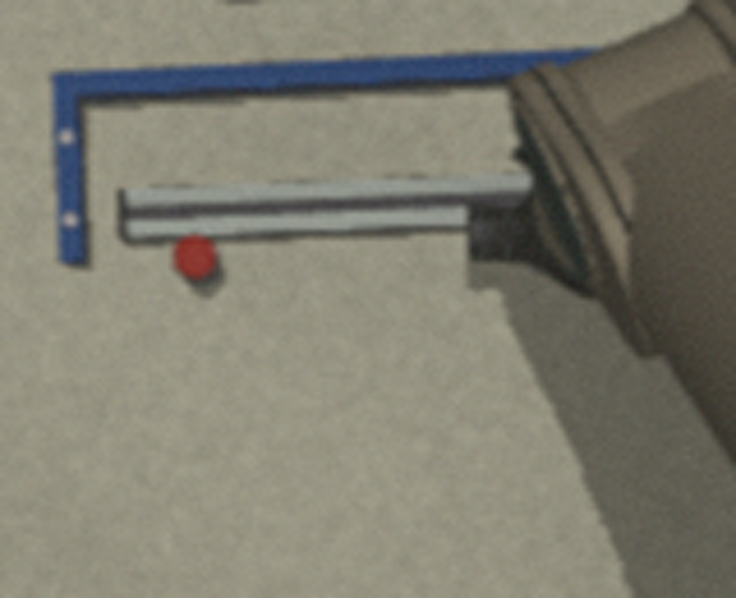

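send_rows --pt "0 0 -8 0 0" --pt "0 25 -10 0 0" --pt "0 55 -10 0 0" --pt "0 85 -10 0 0" --pt "0 103 -8 0 0"

```text
clock: 13.4
eef_pos: [575.7, -66.4, 16.4]
tool_rot: [-3.129, 0.034, 1.601]
force: [0.5, 0.4, 0.5]
width: -0.1
```

send_rows --pt "0 1 8 0 0" --pt "0 1 16 0 0" --pt "0 1 24 0 0" --pt "0 1 32 0 0" --pt "0 1 38 0 0"

```text
clock: 13.9
eef_pos: [612.7, -67.1, 15.6]
tool_rot: [-3.126, 0.036, 1.598]
force: [-6.7, -0.2, 4.0]
width: 0.0
```

```bash
python3 look.py 14
```

```text
t 13.90 bay [32.3  0.5] z 15.6 F [-6.7 -0.2  4. ] | shift [ -0.9 -32.3  -3.9] roll -0.3
```

View pics/t14.png

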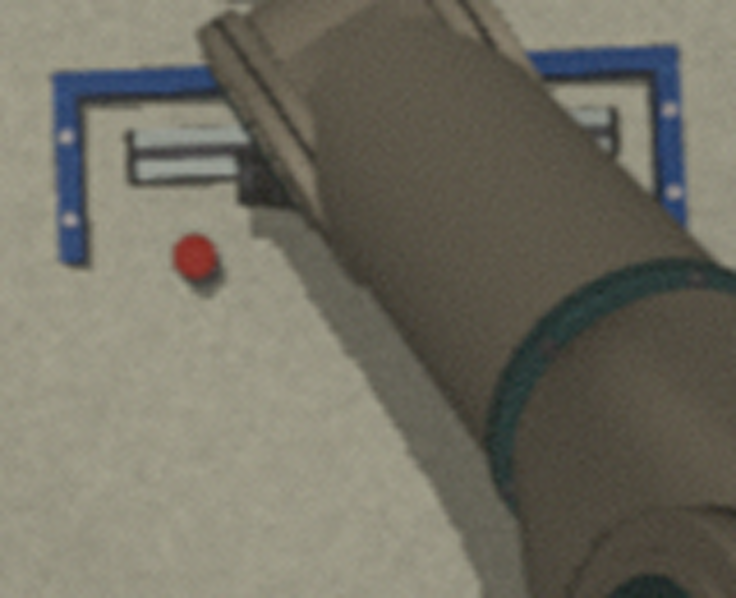

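View pics/s14.png

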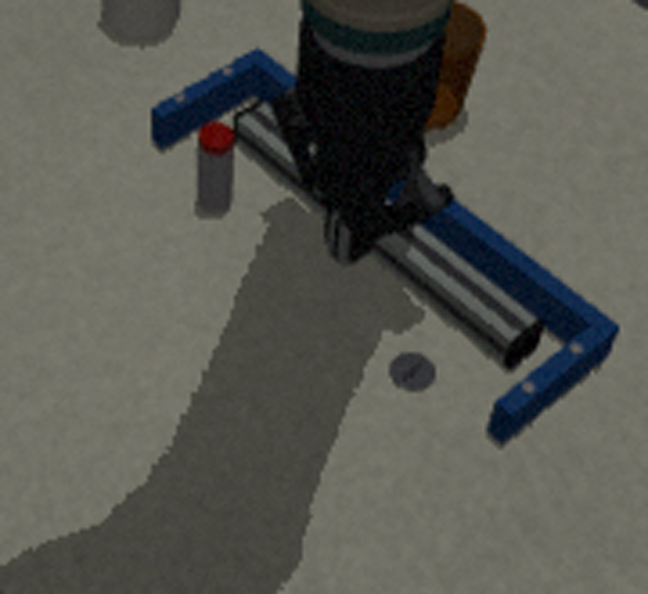

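send_rows --pt "0 0 -4 0 0" --pt "0 0 -4 -4 0" --pt "0 0 3 -4 0" --pt "0 0 7 -4 0" --pt "0 0 10 -4 0"

```text
clock: 14.5
eef_pos: [623.0, -66.9, 19.5]
tool_rot: [-3.126, 0.036, 1.598]
force: [-5.9, -1.3, 4.4]
width: -0.1
```

send_rows --pt "0 0 1 0 0" --pt "0 0 2 0 0" --pt "0 0 3 0 0"

```text
clock: 14.8
eef_pos: [624.7, -66.9, 19.4]
tool_rot: [-3.123, 0.037, 1.598]
force: [-6.2, 0.2, 5.3]
width: 0.0
```

```bash
python3 look.py 15
```

```text
t 14.80 bay [44.2  0.4] z 19.4 F [-6.2  0.2  5.3] | shift [ -0.7 -44.2   0.3] roll -0.3
```

View pics/t15.png

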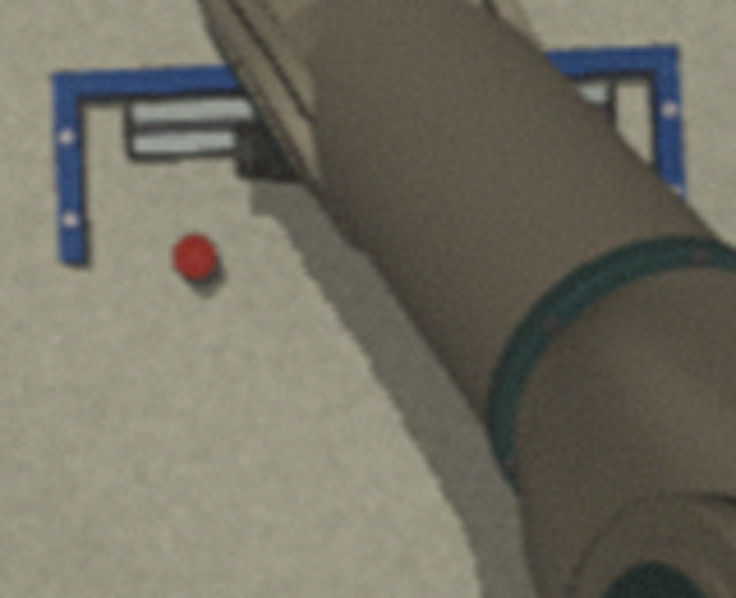

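View pics/s15.png

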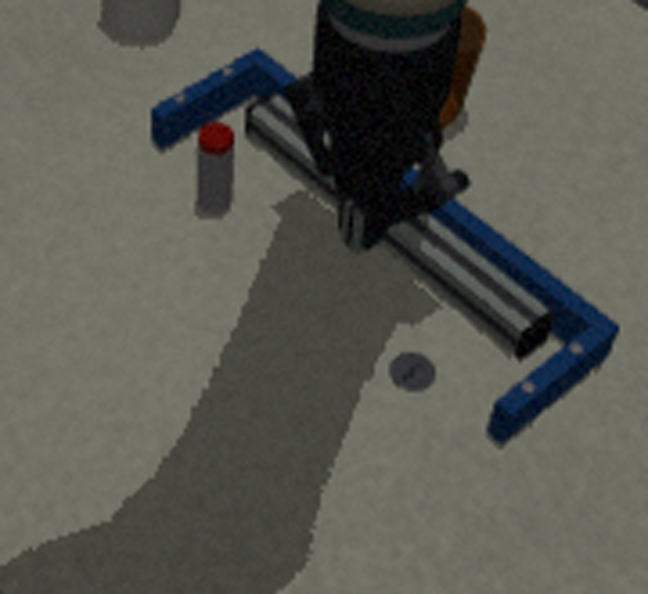

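send_rows --pt "0 0 1 0 0" --pt "0 0 2 0 0" --pt "0 0 3 0 0"

```text
clock: 15.2
eef_pos: [626.6, -66.8, 19.4]
tool_rot: [-3.12, 0.037, 1.598]
force: [-6.2, -0.2, 5.5]
width: -0.1
```

send_rows --pt "0 0 1 0 0" --pt "0 0 2 0 0"

```text
clock: 15.4
eef_pos: [627.3, -66.8, 19.3]
tool_rot: [-3.117, 0.038, 1.598]
force: [-7.2, -0.3, 7.0]
width: -0.1
```

send_rows --pt "0 0 1 0 0" --pt "0 0 2 0 0" --pt "0 0 3 0 0"

```text
clock: 15.7
eef_pos: [628.9, -66.7, 19.2]
tool_rot: [-3.114, 0.039, 1.598]
force: [-6.7, 0.3, 5.2]
width: 0.1
```

send_rows --pt "0 0 1 0 0" --pt "0 0 2 0 0" --pt "0 0 3 0 0"

```text
clock: 16.0
eef_pos: [629.6, -66.8, 19.1]
tool_rot: [-3.109, 0.04, 1.598]
force: [-9.7, -0.6, 8.9]
width: 0.0
```

send_rows --pt "0 0 1.5 0 0" --pt "0 0 3 0 0" --pt "0 0 4 0 0"

```text
clock: 16.3
eef_pos: [629.7, -66.8, 18.8]
tool_rot: [-3.101, 0.041, 1.599]
force: [-14.0, -0.1, 11.9]
width: -0.0
```

```bash
python3 look.py 16
```

```text
t 16.30 bay [49.2  0.3] z 18.8 F [-14.   -0.1  11.9] | shift [ -0.6 -49.2   0.9] roll -0.3
```

View pics/t16.png

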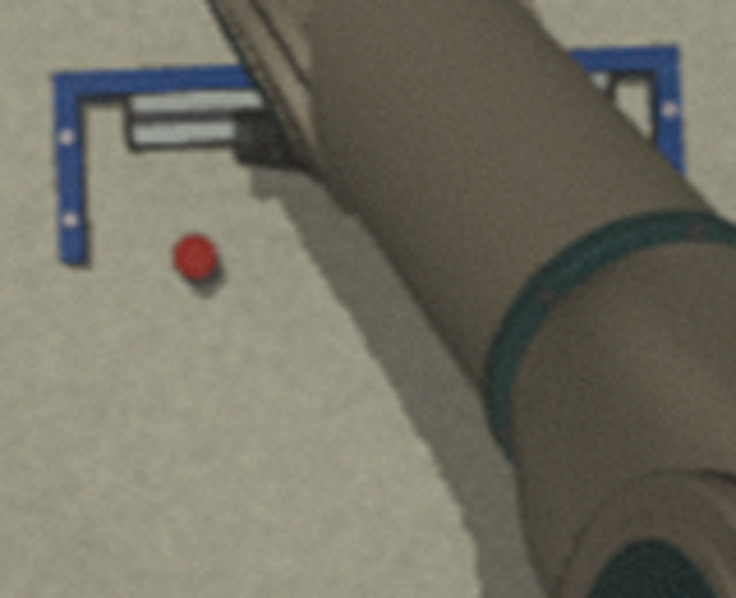

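View pics/s16.png

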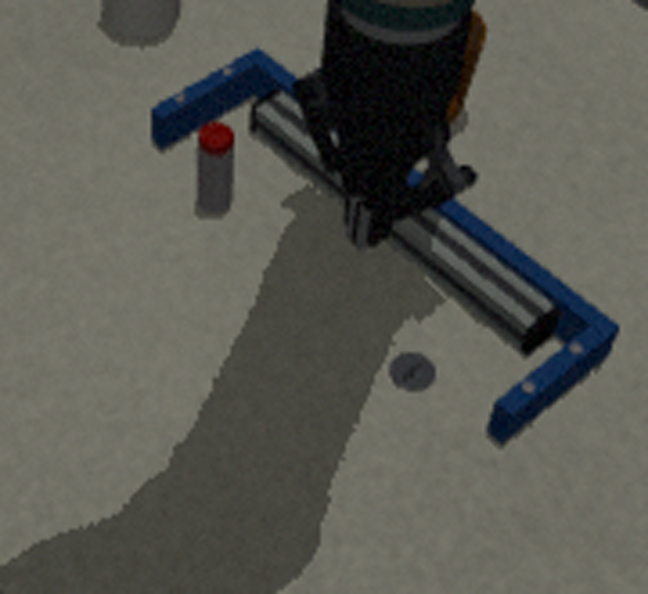

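send_rows --pt "0 0 -10 0 0" --pt "0 0 -25 0 0" --pt "0 0 -50 -10 0" --pt "0 0 -80 -30 0" --pt "0 0 -120 -50 0"

```text
clock: 16.9
eef_pos: [513.5, -67.0, 74.1]
tool_rot: [-3.105, 0.039, 1.599]
force: [-0.8, -0.4, 0.3]
width: 0.3
```

send_rows --pt "0 0 -5 -40 0" --pt "0 0 -5 -80 0" --pt "0 0 -5 -110 0" --pt "0 0 -5 -110 0"

```text
clock: 17.3
eef_pos: [516.9, -61.8, 188.5]
tool_rot: [-3.117, 0.039, 1.599]
force: [0.4, -0.1, 0.1]
width: 0.1
```

```bash
python3 look.py 17; python3 -c "
from h import *
cv2.imwrite('pics/w17.png',ctrl.get_image('wrist')[:,:,::-1])"
```

```text
t 17.30 bay [-63.4   9. ] z 188.5 F [ 0.4 -0.1  0.1] | shift [ -2.1  67.6 167. ] roll -0.3
```

View pics/t17.png

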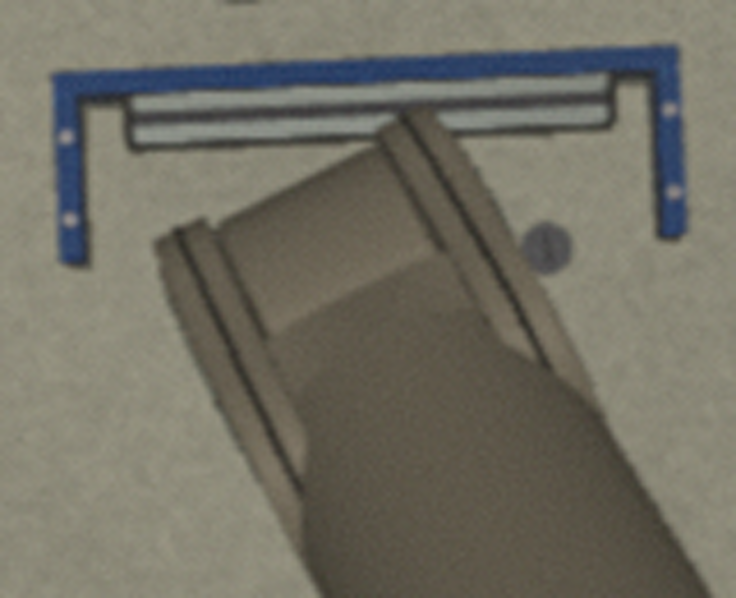

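View pics/s17.png

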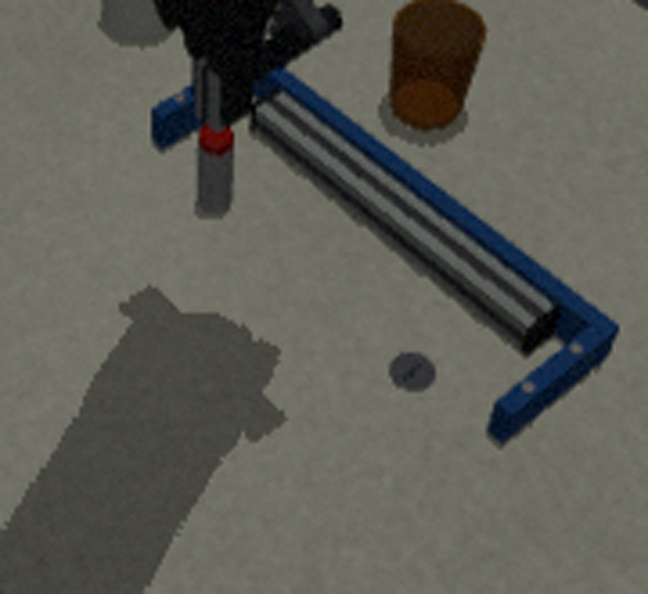

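View pics/w17.png

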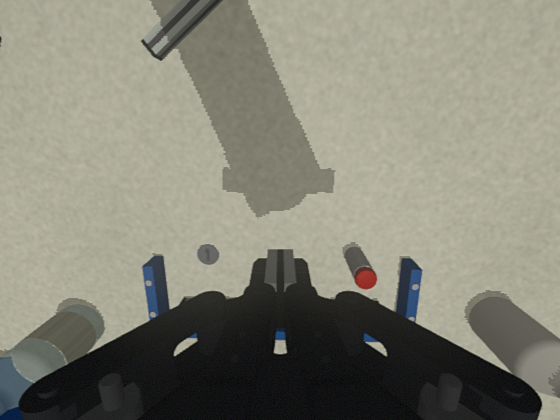

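```bash
python3 - <<'E'
from h import *
for p in [(135,148),(370,136),(609,125)]: print("front",bt(*p,24).round(1))
for p in [(135,96),(370,84),(609,73)]: print("backedge z24/wall z30",bt(*p,24).round(1),bt(*p,30).round(1))
im=cv2.imread("pics/t17f.png"); c=im[148:172,236:356]; cv2.imwrite("pics/c17.png",cv2.resize(c,None,fx=6.6,fy=6.6*2,interpolation=cv2.INTER_NEAREST))
im=cv2.imread("pics/s17f.png"); c=im[165:250,285:400]; cv2.imwrite("pics/d17.png",cv2.resize(c,None,fx=6.6,fy=6.6,interpolation=cv2.INTER_CUBIC))
E
```

```text
front [ 56.2 113.4]
front [57.  -0.8]
front [  57.3 -117. ]
backedge z24/wall z30 [ 81.5 112.3] [ 80.6 112. ]
backedge z24/wall z30 [82.4 -1.9] [81.5 -1.7]
backedge z24/wall z30 [  82.7 -118.2] [  81.8 -117.4]
```

View pics/c17.png

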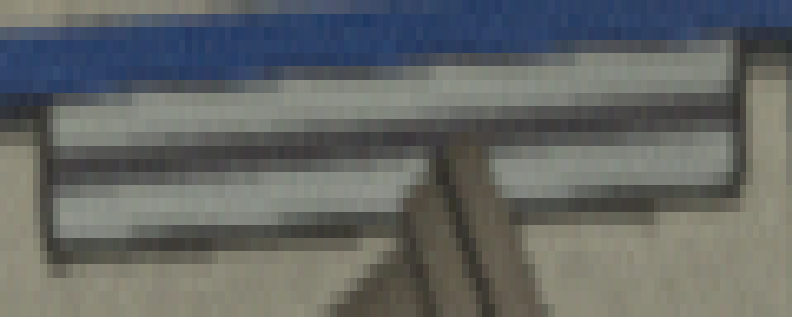

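View pics/d17.png

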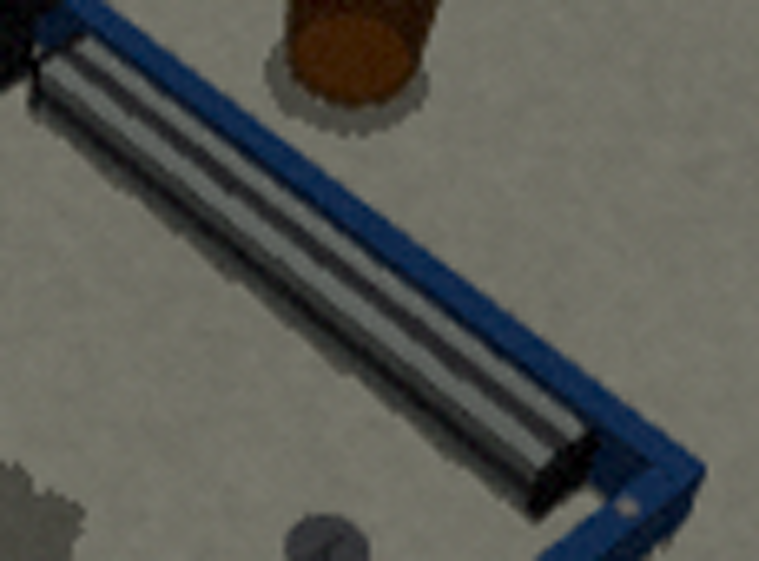

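```bash
python3 - <<'E'
import cv2,numpy as np
a=cv2.imread("pics/top0.png").astype(int);b=cv2.imread("pics/t17f.png").astype(int)
for n,(x0,x1,y0,y1) in dict(wash=(160,198,140,178),reag=(392,435,118,158),beak=(248,284,95,135)).items(): 
    print(n,abs(a[y0:y1,x0:x1]-b[y0:y1,x0:x1]).mean().round(2))
from cell import ctrl
s=ctrl.read_state();print(s["clock"],s["qd"].round(3),s["force"].round(1)); print(ctrl.finish_job())
E
```

```text
wash 8.42
reag 8.41
beak 7.69
17.45 [-0.006  0.021  0.009  0.015 -0.003  0.004  0.   ] [ 0.3 -0.1  0.7]
the job is handed in; nothing more can be done
None
```

```bash
python3 - <<'E'
import cv2,numpy as np
a=cv2.imread("pics/top0.png").astype(np.float32);b=cv2.imread("pics/t17f.png").astype(np.float32)
for n,(x0,x1,y0,y1) in dict(wash=(160,198,140,178),reag=(392,435,118,158),beak=(248,284,95,135),bg=(30,80,180,230)).items(): 
    A,B=[cv2.cvtColor(i[y0:y1,x0:x1],cv2.COLOR_BGR2GRAY) for i in(a,b)]
    print(n,abs(A-B).mean().round(2),(B-A).mean().round(2),cv2.phaseCorrelate(A,B))
E
```

```text
wash 8.55 8.54 ((0.020596825547574582, -0.020643804582260117), 0.912091603577137)
reag 8.49 8.47 ((0.5400096302033219, -0.0862265518376013), 0.9504016123877631)
beak 7.84 7.79 ((-0.062044249317725786, 0.0103631633708261), 1.052228205733829)
bg 10.55 10.55 ((0.007868215872996132, -0.0586482119612981), 1.018747315788269)
```

The rail lies flush against the bay's back wall, flat on the bench, and the job is handed in at about 17.5 s on the clock. I used only closed-fingertip pushes: the left end forward to about 27°, then the rail along its length to slide that end in behind the post. After that I swung the right end in and pushed the middle back to the wall.

**Last checks**
- **Flushness:** the rail's front edge is about 24.5 mm from the wall's inner edge at both ends, in the top view with the gripper clear. In the bay frame the front edge reads 56.2 to 57.3 mm against the ideal 56 mm. The wall's edge reads skewed by the same 1 mm, so I put that down to my estimate of the bay's angle.
- **Forces:** contact force rose to 14 N (18 N with the vertical part) with no further motion when the rail met the wall. That was the highest force I read, at the end of each move.
- **Bottles and beaker:** they look unmoved. The images changed only by an even brightening, which the bare bench also shows. An image-shift estimate gave 0.5 px (about 1 mm) for the reagent bottle and almost zero for the other two. I take that as noise, because the arm stayed well away from that bottle.

**What went wrong along the way:** the first descent, beside the left end, stopped short close to the robot because a wrist joint was near its limit. It left the tool tilted by about 2° for the rest of the job. I made the first push nearer the rail's middle instead. The fingertips also dipped to about 2 mm above the bench near the end, and I raised them before the last push.

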